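Move three samples on to their next bench station

ROBOT

A 7-joint arm with a two-finger parallel gripper is mounted at the origin on the work surface. World frame = base frame: x ahead of the robot, y to its left, z up, the work surface at z = 0. Lengths are in mm, angles in degrees, forces in N, time in s.
With the tool pointing down it reaches from about 425 to 1025 mm from the base axis. Payload 9.4 kg.
Tool frame: the origin (TCP) lies midway between the tips of the shut fingers; the grasp point (between the pads) lies 19 mm behind it; z points along the fingers, y is the line along which they close (so a half turn about z gives the same grasp; the last joint's range is limited). The gripper opens to 93 mm and grips with 3 to 60 N. Pads are 15 mm wide; open, the fingers measure 128 mm over their backs; the gripper's body (75 mm by 188 mm) begins 65 mm behind the grasp point.
Start: joints at [66.079, 34.337, -0.143, 91.639, 0.103, 54.024, -4.572], TCP at [242.315, -683.306, 218.618] pointing down, gripper open.
Joint ranges: [-147.43, 147.43], [-19.82, 112.94], [-74.19, 73.91], [6.32, 146.72], [-59.91, 239.91], [6.04, 106.73], [-150.56, 150.56]. Speed limits (degrees/s): [127.2, 127.2, 172.46, 172.46, 180, 180, 180].

INTERFACE

Orientations are given as [roll, pitch, yaw] about the fixed x, y, z axes, in that order (R = Rz(yaw) Ry(pitch) Rx(roll)).
In Python, from station import get_state, capture, close_job gives the robot as it stands.
- The arm moves only by the tool step_arm, never from a script. Its argument "increments" is a list of rows, each an object of numbers: "claw": the opening, from 0 (shut) to 1 (fully open); "tx", "ty", "tz": the shift along the tool's x, y, z in m; "ax", "ay", "az": the turn, a rotation vector about the tool's x, y, z in degrees. A call has exactly 5 rows; each row shifts and turns the commanded pose from where the row before left it, along the tool's axes as they then stand; what a row does not reach is not made up. A row lasts 1/8 s, in which the tool goes at most 62.5 mm and 10.7 degrees, less where a joint would pass 70% of its speed; a pose out of reach is approached as far as the arm can. A call with a gripper value outside its range is refused whole. The fingers move at their own pace and stop on an object; "force" is the grip in N (left out, the last holds). Time passes only in rows, so rows that do not move let the fingers close, or fill a call up. It gives the time, the measured TCP pose, the force, the opening and the grip force at its end, in the units of the state.
- get_state(): the state, without advancing time (a new reading comes with each control period).
- capture(name): name is "scene" or "top"; returns a dict with "img" (480x640x3 uint8, red, green, blue), "intrinsics" (3x3 intrinsics, pixels), "T" (4x4, takes a point from camera to world coordinates). Camera axes: x right, y down, z forward; pixel columns grow to the right and rows downward; lengths in mm; the calibration is good to about 2 mm. A picture is of the moment at which its call begins. There is no depth.
- close_job(): hands the job in; it is judged then, once.
The state is a dict: "time_s": time; "joint_positions": joint angles; "dq": joint speeds; "joint_efforts": joint torques, N m; "position": TCP position; "eef_rot": TCP orientation; "ft_force": force on the tool from outside, world axes, zero at the start; "torque": the same for the moment, N m; "finger_gap": finger opening in mm; "finger_force": force on a finger pad.
Only numpy, scipy, OpenCV 4.12 (cv2) and the standard library are available. Lean on these libraries where they do the work, as an engineer would, in place of code of your own. Each camera call takes 0.05 s, during which the arm holds its last target. There are 200 camera calls.

TASK

Move the three samples on to their next station: the red-capped bottle goes onto the magnetic stirrer, the yellow-capped one onto the balance and the blue-capped one onto the cold plate, each upright and in the middle of its plate or pan. Every station is taken, so park a bottle on the free cork mat on the way, well onto it, and leave the mat empty again; set the bottles down gently without dropping or tipping them, never on the bare bench, and leave the wash bottle, the carton and the cuvette rack where they are.

Things in the scene. Friction and masses are not known exactly. Their poses are not given: they have to be found in the camera images.
- red_bottle: 100 ml amber glass bottle, closed with a red ribbed screw cap. Body 56 mm across up to 54 mm, shoulder narrowing above it, neck 33 mm, cap 44 mm across from 79 to 104 mm above the underside (below it a 43 mm collar from 75 mm). 150 to 290 g. Origin: centre of the underside, z up; round, so its yaw does not matter. It can be gripped across the cap from above.
- blue_bottle: 100 ml amber glass bottle, closed with a blue ribbed screw cap. Body 56 mm across up to 54 mm, shoulder narrowing above it, neck 33 mm, cap 44 mm across from 79 to 104 mm above the underside (below it a 43 mm collar from 75 mm). 150 to 290 g. Origin: centre of the underside, z up; round, so its yaw does not matter. It can be gripped across the cap from above.
- yellow_bottle: 100 ml amber glass bottle, closed with a yellow ribbed screw cap. Body 56 mm across up to 54 mm, shoulder narrowing above it, neck 33 mm, cap 44 mm across from 79 to 104 mm above the underside (below it a 43 mm collar from 75 mm). 150 to 290 g. Origin: centre of the underside, z up; round, so its yaw does not matter. It can be gripped across the cap from above.
- stirrer: magnetic stirrer: teal-green housing 165 by 130 mm with a round white ceramic plate of 112 mm diameter on top and a black knob on the front. Fixed to the bench. Origin: on the bench, straight below the centre of the white plate, whose top is 48 mm above the bench; z up, -x towards its front panel.
- balance: laboratory balance: ivory housing 200 by 155 mm with a round steel pan of 116 mm diameter and a pale green display in front of the pan. The pan does not sink. Fixed to the bench. Origin: on the bench, straight below the centre of the pan, whose top is 48 mm above the bench; z up, -x towards its front panel.
- chiller: cold plate: dark grey housing 180 by 135 mm with a square plate of pale bare aluminium, 110 mm a side, and a bright blue display in front of it. Fixed to the bench. Origin: on the bench, straight below the centre of the aluminium plate, whose top is 48 mm above the bench; z up, -x towards its front panel.
- cork_mat: round cork mat, 120 mm in diameter and 10 mm thick, empty at the start. Fixed to the bench. Origin: centre of its underside, on the bench.
- wash_bottle: bystander: loose white plastic wash bottle, 66 mm across and 196 mm tall with its upright nozzle, blue labels. Origin: centre of the underside.
- carton: bystander: loose orange cardboard carton, 75 (x) by 120 (y) by 60 mm tall. Origin: centre of the underside.
- cuvette_rack: bystander: loose green plastic rack, 66 (x) by 122 (y) mm, with ten capped cuvettes standing in it, 55 mm tall in all. Origin: centre of the underside.
There are look-alikes about, which are no part of the job. What is shaped like the blue_bottle but pink is not meant. Leave any pink look-alike of the red_bottle alone.

How it is judged (in metres and radians):
On the way:
1. one of the bottles has been parked upright on the cork mat (its centre within 35 mm of the middle of the mat) and let go (((horizontal distance between red_bottle and cork_mat below 0.035 m and height (world z) of red_bottle between 0.005 and 0.016 m and angle between red_bottle's own z axis and vertical below 0.1 rad and contact force between the fingers and red_bottle below 0.05 N) or (horizontal distance between blue_bottle and cork_mat below 0.035 m and height (world z) of blue_bottle between 0.005 and 0.016 m and angle between blue_bottle's own z axis and vertical below 0.1 rad and contact force between the fingers and blue_bottle below 0.05 N) or (horizontal distance between yellow_bottle and cork_mat below 0.035 m and height (world z) of yellow_bottle between 0.005 and 0.016 m and angle between yellow_bottle's own z axis and vertical below 0.1 rad and contact force between the fingers and yellow_bottle below 0.05 N))), for 0.2 s.
At the end, for the whole second after the job is handed in: The red-capped bottle stands on the stirrer's plate, the yellow-capped on the balance's pan, the blue-capped on the cold plate, each within 15 mm of the middle, upright to 0.08 rad, released and at rest; the wash bottle, the carton and the cuvette rack are within 20 mm of where they were (horizontal distance between red_bottle and stirrer below 0.015 m and height (world z) of red_bottle between 0.043 and 0.053 m and angle between each of red_bottle, blue_bottle, yellow_bottle's own z axis and vertical below 0.08 rad and linear speed of each of red_bottle, blue_bottle, yellow_bottle below 0.02 m/s and angular speed of each of red_bottle, blue_bottle, yellow_bottle below 0.2 rad/s and contact force between the fingers and red_bottle below 0.05 N and horizontal distance between blue_bottle and chiller below 0.015 m and height (world z) of blue_bottle between 0.043 and 0.053 m and contact force between the fingers and blue_bottle below 0.05 N and horizontal distance between yellow_bottle and balance below 0.015 m and height (world z) of yellow_bottle between 0.043 and 0.053 m and contact force between the fingers and yellow_bottle below 0.05 N and distance of each of wash_bottle, carton, cuvette_rack from where it was at the start of the episode below 0.02 m); the robot touches nothing.
It fails at once if a bottle is stood on the bare bench (height (world z) of any of red_bottle, blue_bottle, yellow_bottle below 0.004 m).
It fails at once if a bottle is tipped by more than 0.5 rad (angle between any of red_bottle, blue_bottle, yellow_bottle's own z axis and vertical above 0.5 rad).
It fails at once if a bottle is dropped (moves faster than 0.5 m/s while not held, a fall of about 13 mm) ((contact force between the fingers and red_bottle below 0.05 N and linear speed of red_bottle above 0.5 m/s) or (contact force between the fingers and blue_bottle below 0.05 N and linear speed of blue_bottle above 0.5 m/s) or (contact force between the fingers and yellow_bottle below 0.05 N and linear speed of yellow_bottle above 0.5 m/s)).
It fails at once if the wash bottle, the carton or the cuvette rack is moved by more than 20 mm (distance of any of wash_bottle, carton, cuvette_rack from where it was at the start of the episode above 0.02 m).
It also fails if it takes over 112 s, if anything falls off the work surface, if the arm or the gripper's body presses on something with over 40 N, if the wrist force passes 120 N, or if a joint passes its speed limit or range.

## Working session

There is one attempt and no reset: what is moved stays moved. The work goes in short steps, Python scripts to look and compute and a tool call to move; the robot and the scene stay as the last step left them, time stands still between calls to the robot, and variables do not carry over. Pictures are saved under pics/ and viewed, at most 14 in all, crops included, and the job is handed in when it is done.

Besides the shell and the picture viewer there is one more tool, called as a command line: name --argument value ..., lists and objects as JSON in quotes. step_arm: Moves the arm, as the interface text tells. Its arguments: {"type":"object","properties":{"increments":{"type":"array"},"force":{"type":"number"}},"required":["increments"]}

```bash
mkdir -p pics
python3 - <<'E'
from station import *
import cv2,numpy as np
for n in("scene","top"):
    c=capture(n); cv2.imwrite(f"pics/{n}0.png",c["img"][:,:,::-1]); print(n,c["intrinsics"],c["T"].round(3) if hasattr(c["T"],"round") else c["T"])
print(get_state())
E
```

```text
scene [[578.97400696   0.         314.5417153 ]
 [  0.         578.97400696 241.22447118]
 [  0.           0.           1.        ]] [[ 2.290000e-01  6.730000e-01 -7.040000e-01  1.294357e+03]
 [ 9.730000e-01 -1.720000e-01  1.520000e-01 -1.491860e+02]
 [-1.900000e-02 -7.190000e-01 -6.940000e-01  7.802730e+02]
 [ 0.000000e+00  0.000000e+00  0.000000e+00  1.000000e+00]]
top [[448.46108623   0.         317.97875263]
 [  0.         448.46108623 236.8253371 ]
 [  0.           0.           1.        ]] [[ 1.10000e-02 -9.94000e-01  1.08000e-01  4.36078e+02]
 [-1.00000e+00 -1.10000e-02  1.00000e-03 -6.52200e+00]
 [ 0.00000e+00 -1.08000e-01 -9.94000e-01  9.65360e+02]
 [ 0.00000e+00  0.00000e+00  0.00000e+00  1.00000e+00]]
{'time_s': 0.1, 'joint_positions': array([66.08039267, 34.38246168, -0.14555416, 91.67427918,  0.10417113,
       54.02484994, -4.57201605]), 'dq': array([ 0.06972934, -0.09045902,  0.00032459, -0.0797987 , -0.01814477,
       -0.00146477,  0.05267394]), 'joint_efforts': array([ 4.86777499e-03, -7.66541004e+01,  1.50201581e+00, -2.52938157e+01,
       -5.23179187e-02,  1.35540561e-02,  5.82220378e-05]), 'position': array([ 242.14705745, -682.91473656,  217.82738676]), 'eef_rot': array([-1.79918958e+02,  8.50624218e-03,  1.95290333e+01]), 'ft_force': array([-0.37762312, -0.67677702, -0.05315055]), 'torque': array([ 0.03585622, -0.04663648,  0.01327085]), 'finger_force': 0.0, 'finger_gap': 93.0076100579509}
```

View pics/top0.png

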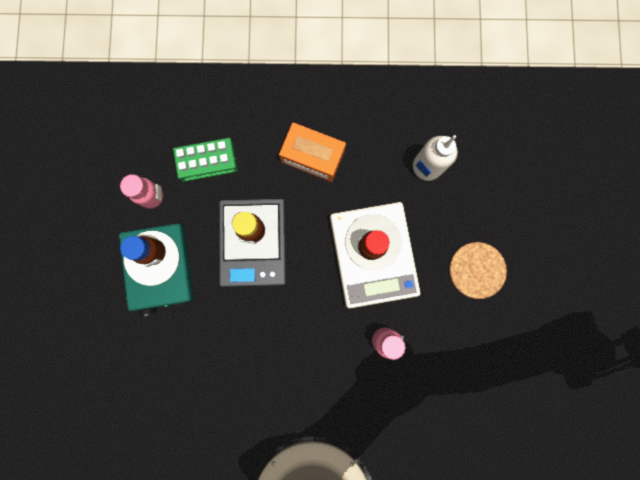

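View pics/scene0.png

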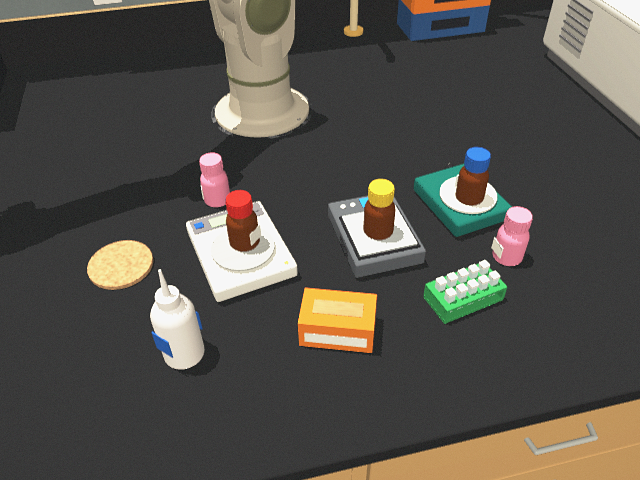

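The top view (and the scene view to match) shows red (376,243) on the balance, yellow (245,225) on the chiller and blue (135,248) on the stirrer. The mat is at (478,270), and the two pink look-alikes are at (140,190) and (390,345).

```bash
cat > h.py <<'E'
import cv2,numpy as np
from station import *
from scipy.optimize import least_squares
def cast(c,p,z):
    p=np.atleast_2d(p).astype(float); K=c["intrinsics"];T=np.array(c["T"])
    d=(T[:3,:3]@np.linalg.inv(K)@np.c_[p,np.ones(len(p))].T).T
    o=T[:3,3]; return (o+d*((z-o[2])/d[:,2])[:,None])[:,:2]
def proj(c,P):
    T=np.array(c["T"]);q=T[:3,:3].T@(np.array(P,float)-T[:3,3]);q=c["intrinsics"]@q;return q[:2]/q[2]
def blobs(c,lo,hi,amin=80):
    hsv=cv2.cvtColor(c["img"],cv2.COLOR_RGB2HSV)
    m=cv2.inRange(hsv,lo,hi)
    if lo[0]==0 and hi[0]<9: m|=cv2.inRange(hsv,(174,lo[1],lo[2]),(179,255,255))
    n,l,s,ce=cv2.connectedComponentsWithStats(m)
    return [(int(s[i,4]),ce[i],(l==i).astype(np.uint8)) for i in range(1,n) if s[i,4]>amin]
CAP=dict(red=((0,180,90),(6,255,255)),yellow=((22,150,90),(32,255,255)),blue=((108,180,60),(125,255,255)))
def caps(c,z=139.5,names=CAP):
    return {k:[(a,ce.round(1),cast(c,ce,z if not isinstance(z,dict) else z[k])[0].round(1)) for a,ce,_ in blobs(c,*CAP[k])] for k in names}
def circ(c,guess,r,z,tol=9):
    """robust circle of known radius through Canny edge points near the guess"""
    e=cv2.Canny(cv2.GaussianBlur(c["img"],(3,3),0),25,60)
    P=cast(c,np.argwhere(e)[:,::-1],z); x=np.array(guess,float)
    for t in (tol,6,3,3,3):
        d=np.hypot(*(P-x).T)-r; Q=P[abs(d)<t]
        x=least_squares(lambda v:np.hypot(*(Q-v).T)-r,x,loss="soft_l1",f_scale=1).x
    return x.round(1),len(Q)
E
python3 - <<'E'
from h import *
C={n:capture(n) for n in("scene","top")}
for n,c in C.items():
    print(n); 
    for k,v in caps(c).items(): print(k,v)
    for k,lo,hi,z in (("mat",(8,60,90),(20,190,255),10),("stir_white",(0,0,150),(179,50,255),48),("orange",(5,190,120),(18,255,255),60),("green",(55,150,60),(70,255,255),20),("pink",(160,50,100),(176,170,255),60)):
        print(k,[(a,ce.round(0),cast(c,ce,z)[0].round(1)) for a,ce,_ in blobs(c,lo,hi,300)])
c=C["top"]
for nm,px,r in(("stirrer",(152,258),56),("balance",(373,242),58),("chil",(252,232),55)):
    g=cast(c,px,48)[0]; print(nm,g.round(),end=' ')
    if nm!="chil":
        for k in C: print(k,circ(C[k],g,r,48))
t=cv2.resize(c["img"][110:370,110:430,::-1],None,fx=2.4,fy=2.4,interpolation=cv2.INTER_CUBIC)
cv2.imwrite("pics/crop.png",t)
s=cv2.resize(C["scene"]["img"][140:300,180:520,::-1],None,fx=2.3,fy=2.3,interpolation=cv2.INTER_CUBIC)
cv2.imwrite("pics/crop2.png",s)
E
```

```text
scene
red [(646, array([238.8, 204.2]), array([ 523.8, -113.8]))]
yellow [(633, array([380.6, 192.4]), array([554.5, 130.4])), (1053, array([338. , 308.5]), array([787.3,  -8.3]))]
blue [(193, array([476.5, 164.3]), array([521.3, 325. ])), (137, array([161.8, 344.2]), array([ 789.1, -255.5]))]
mat [(577, array([96., 10.]), array([-742.7, -431.5])), (317, array([353.,  23.]), array([-414.6,  362.2])), (442, array([472., 188.]), array([440.3, 376.6])), (521, array([379., 222.]), array([491. , 155.7])), (490, array([241., 232.]), array([ 454.2, -114.6])), (439, array([121., 270.]), array([ 500.4, -342.5])), (13244, array([525., 453.]), array([995.3, 204.7]))]
stir_white [(7347, array([602.,  47.]), array([  2.7, 948.9])), (505, array([226., 114.]), array([ 75.8, -92.5])), (946, array([466., 198.]), array([506.9, 326.5])), (5835, array([240., 255.]), array([ 555.1, -125.8])), (1600, array([378., 235.]), array([564.1, 127.8])), (1321, array([467., 281.]), array([709.9, 238. ])), (3087, array([177., 326.]), array([ 686.6, -246.2])), (491, array([335., 340.]), array([774.4,  -8.2])), (444, 
[... 529 characters left out ...]
ray([312., 150.]), array([732.4,   9.6])), (2588, array([478., 270.]), array([ 473.2, -346.5]))]
stir_white [(40992, array([325.,  32.]), array([983.5, -16.9])), (757, array([441., 152.]), array([ 718.1, -262.5])), (6198, array([375., 256.]), array([ 497.9, -122.5])), (2123, array([252., 234.]), array([540.8, 130.9])), (1493, array([155., 263.]), array([479.2, 327.2]))]
orange []
green []
pink [(921, array([139., 190.]), array([626.7, 362.4])), (578, array([388., 343.]), array([ 325.2, -146.7]))]
stirrer [489. 334.] scene (array([497.5, 334.3]), 140)
top (array([489.8, 335.7]), 181)
balance [ 527. -119.] scene (array([ 531.3, -119.1]), 135)
top (array([ 527.6, -117.7]), 209)
chil [545. 130.]
```

View pics/crop.png

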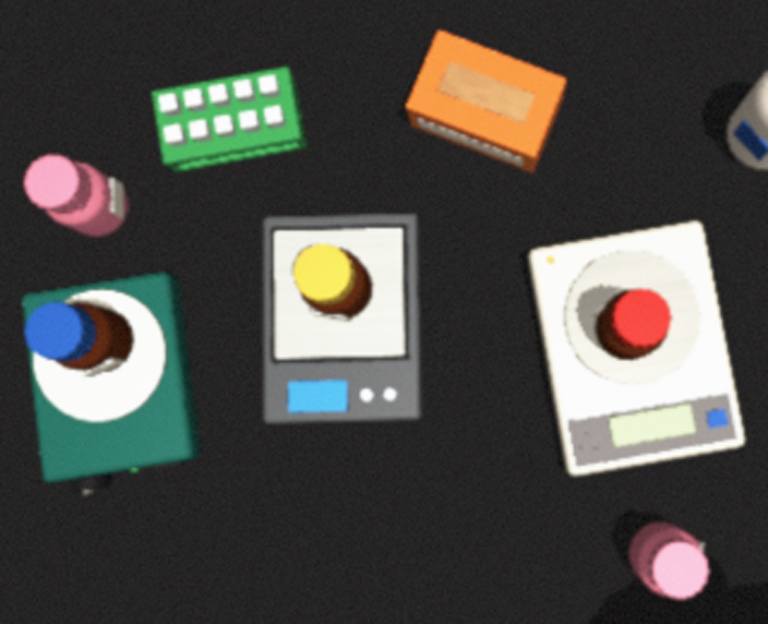

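The crop shows all four chiller plate corners, the pan ring and the stirrer disc clearly. I'll do one last measurement of the chiller, the mat and the blue cap, then move.

```bash
cat >> h.py <<'E'
def plate(c,near,z=48):
    b=min(blobs(c,(0,0,120),(179,70,255),300),key=lambda b:np.hypot(*(cast(c,b[1],z)[0]-near)))
    pts=np.argwhere(b[2])[:,::-1]; r=cv2.minAreaRect(cast(c,pts,z).astype(np.float32)); return np.round(r[0],1),np.round(r[1],1),round(r[2],1)
E
python3 - <<'E'
from h import *
for n in("scene","top"):
    c=capture(n); print(n,"chiller",plate(c,(548,130)),"mat",circ(c,(475,-345),60,10,15))
    print("blue",[(a,ce.round(1),cast(c,ce,139.5)[0].round(1)) for a,ce,_ in blobs(c,(105,120,30),(128,255,255))])
print(get_state()["joint_positions"].round(1))
E
```

```text
scene chiller (array([540.2, 128.3]), array([175.1, 130.7]), 2.1) mat (array([ 478.1, -346. ]), 196)
blue [(1931, array([440.1,  22. ]), array([-72.1, 494.9])), (575, array([476.9, 159.4]), array([507.4, 332.1])), (220, array([161.5, 344. ]), array([ 788.8, -255.8]))]
top chiller (array([545.3, 132.5]), array([111.6, 111.1]), 1.9) mat (array([ 473.6, -346.6]), 207)
blue [(94, array([423., 168.]), array([ 658.8, -202.1])), (558, array([134.3, 247.7]), array([502.1, 333.3]))]
[66.1 34.4 -0.1 91.6  0.1 54.  -4.6]
```

step_arm --increments '[{"az": 9.75, "claw": 1, "tx": 0.02}, {"az": 9.75, "claw": 1, "tx": 0.02}, {"claw": 1, "tx": 0.03, "ty": -0.04}, {"claw": 1, "tx": 0.03, "ty": -0.05}, {"claw": 1, "tx": 0.03, "ty": -0.05}]'

```text
$.increments[0]: bad value
```

step_arm --increments '[{"claw": 1.0, "tx": 0.02, "ty": 0.0, "tz": 0.0, "ax": 0.0, "ay": 0.0, "az": 9.75}, {"claw": 1.0, "tx": 0.02, "ty": 0.0, "tz": 0.0, "ax": 0.0, "ay": 0.0, "az": 9.75}, {"claw": 1.0, "tx": 0.03, "ty": -0.04, "tz": 0.0, "ax": 0.0, "ay": 0.0, "az": 0.0}, {"claw": 1.0, "tx": 0.03, "ty": -0.05, "tz": 0.0, "ax": 0.0, "ay": 0.0, "az": 0.0}, {"claw": 1.0, "tx": 0.03, "ty": -0.05, "tz": 0.0, "ax": 0.0, "ay": 0.0, "az": 0.0}]'

```text
time_s: 0.92
position: [371.7, -531.6, 218.5]
eef_rot: [-180.0, -0.0, 0.0]
ft_force: [0.5, -0.8, 0.4]
finger_gap: 93.1
finger_force: 0.0
```

step_arm --increments '[{"claw": 1, "tx": 0.015, "ty": -0.042, "tz": 0, "ax": 0, "ay": 0, "az": 0}, {"claw": 1, "tx": 0.015, "ty": -0.042, "tz": 0, "ax": 0, "ay": 0, "az": 0}, {"claw": 1, "tx": 0.015, "ty": -0.042, "tz": 0, "ax": 0, "ay": 0, "az": 0}, {"claw": 1, "tx": 0.015, "ty": -0.042, "tz": 0, "ax": 0, "ay": 0, "az": 0}, {"claw": 1, "tx": 0.015, "ty": -0.042, "tz": 0, "ax": 0, "ay": 0, "az": 0}]'

```text
time_s: 1.55
position: [446.2, -321.8, 218.8]
eef_rot: [180.0, -0.0, 0.0]
ft_force: [-0.4, -0.0, 1.4]
finger_gap: 92.4
finger_force: 0.0
```

step_arm --increments '[{"claw": 1, "tx": 0.015, "ty": -0.042, "tz": 0, "ax": 0, "ay": 0, "az": 0}, {"claw": 1, "tx": 0.015, "ty": -0.042, "tz": 0, "ax": 0, "ay": 0, "az": 0}, {"claw": 1, "tx": 0.015, "ty": -0.042, "tz": 0, "ax": 0, "ay": 0, "az": 0}, {"claw": 1, "tx": 0.015, "ty": -0.042, "tz": 0, "ax": 0, "ay": 0, "az": 0}, {"claw": 1, "tx": 0.013, "ty": -0.04, "tz": 0, "ax": 0, "ay": 0, "az": 0}]'

```text
time_s: 2.17
position: [519.2, -113.6, 218.8]
eef_rot: [-180.0, -0.0, 0.0]
ft_force: [0.3, -0.7, 0.1]
finger_gap: 93.3
finger_force: 0.0
```

step_arm --increments '[{"claw": 1, "tx": 0, "ty": 0, "tz": 0.02, "ax": 0, "ay": 0, "az": 0}, {"claw": 1, "tx": 0, "ty": 0, "tz": 0.02, "ax": 0, "ay": 0, "az": 0}, {"claw": 1, "tx": 0, "ty": 0, "tz": 0, "ax": 0, "ay": 0, "az": 0}, {"claw": 1, "tx": 0, "ty": 0, "tz": 0, "ax": 0, "ay": 0, "az": 0}, {"claw": 1, "tx": 0, "ty": 0, "tz": 0, "ax": 0, "ay": 0, "az": 0}]'

```text
time_s: 2.8
position: [519.0, -115.3, 179.4]
eef_rot: [180.0, -0.1, 0.0]
ft_force: [-0.3, -0.1, -0.9]
finger_gap: 92.7
finger_force: 0.0
```

Run:
```python
from h import *
a=[]
for n in("scene","top"):
    c=capture(n); im=np.ascontiguousarray(c["img"][:,:,::-1]); u,v=proj(c,(520,-113,140)).astype(int)
    a.append(cv2.resize(im[v-75:v+75,u-65:u+65],None,fx=3,fy=3)); print(n,caps(c,names=["red"]))
cv2.imwrite("pics/g1.png",np.hstack(a)); s=get_state();print(s["position"],s["joint_positions"].round(1))
```

```text
scene {'red': [(645, array([238.8, 204.1]), array([ 523.7, -113.8]))]}
top {'red': []}
[ 518.89260376 -115.29158504  179.24392086] [  4.6  24.2   2.5 119.4  -1.7  36.4 -81.7]
```

View pics/g1.png

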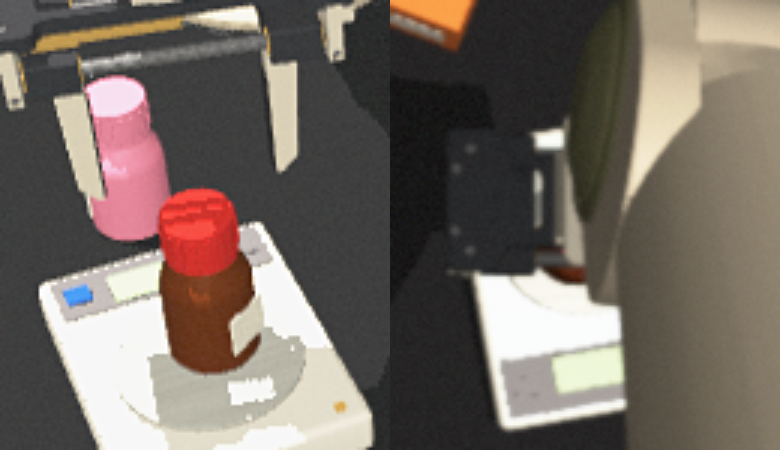

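Run:
```python
from h import *
c=capture("scene"); o=proj(c,(520,-113,140)).astype(int)-[65,75]
for p in((92,195),(285,168),(188,182)): print(cast(c,o+np.array(p)/3,179.3))
```

```text
[[ 526.21796553 -168.16038331]]
[[529.50935162 -61.08294373]]
[[ 528.22176997 -115.33787029]]
```

step_arm --increments '[{"claw": 1, "tx": 0, "ty": -0.002, "tz": 0.015, "ax": 0, "ay": 0, "az": 0}, {"claw": 1, "tx": 0.001, "ty": 0, "tz": 0.015, "ax": 0, "ay": 0, "az": 0}, {"claw": 1, "tx": 0, "ty": 0, "tz": 0.015, "ax": 0, "ay": 0, "az": 0}, {"claw": 1, "tx": 0, "ty": 0, "tz": 0.012, "ax": 0, "ay": 0, "az": 0}, {"claw": 1, "tx": 0, "ty": 0, "tz": 0, "ax": 0, "ay": 0, "az": 0}]'

```text
time_s: 3.58
position: [518.9, -113.0, 120.3]
eef_rot: [-180.0, 0.1, 0.0]
ft_force: [-0.3, -0.1, 0.4]
finger_gap: 93.1
finger_force: 0.0
```

step_arm --increments '[{"claw": 0.35, "tx": 0.001, "ty": 0, "tz": 0, "ax": 0, "ay": 0, "az": 0}, {"claw": 0.35, "tx": 0, "ty": 0, "tz": 0, "ax": 0, "ay": 0, "az": 0}, {"claw": 0.35, "tx": 0, "ty": 0, "tz": 0, "ax": 0, "ay": 0, "az": 0}, {"claw": 0.35, "tx": 0, "ty": 0, "tz": 0, "ax": 0, "ay": 0, "az": 0}, {"claw": 0.35, "tx": 0, "ty": 0, "tz": 0, "ax": 0, "ay": 0, "az": 0}]' --force 20

```text
time_s: 4.2
position: [520.6, -113.1, 121.7]
eef_rot: [180.0, -0.0, 0.0]
ft_force: [0.7, -0.1, -0.0]
finger_gap: 47.2
finger_force: 0.0
```

step_arm --increments '[{"claw": 0.35, "tx": 0, "ty": 0, "tz": 0, "ax": 0, "ay": 0, "az": 0}, {"claw": 0.35, "tx": 0, "ty": 0, "tz": 0, "ax": 0, "ay": 0, "az": 0}, {"claw": 0.35, "tx": 0, "ty": 0, "tz": 0, "ax": 0, "ay": 0, "az": 0}, {"claw": 0.35, "tx": 0, "ty": 0, "tz": 0, "ax": 0, "ay": 0, "az": 0}, {"claw": 0.35, "tx": 0, "ty": 0, "tz": 0, "ax": 0, "ay": 0, "az": 0}]'

```text
time_s: 4.82
position: [520.7, -113.3, 121.7]
eef_rot: [180.0, -0.0, 0.0]
ft_force: [0.8, -1.1, 2.0]
finger_gap: 43.2
finger_force: 20.0
```

step_arm --increments '[{"claw": 0.3, "tx": 0, "ty": 0, "tz": -0.005, "ax": 0, "ay": 0, "az": 0}, {"claw": 0.3, "tx": 0, "ty": 0, "tz": -0.01, "ax": 0, "ay": 0, "az": 0}, {"claw": 0.3, "tx": 0, "ty": 0, "tz": -0.012, "ax": 0, "ay": 0, "az": 0}, {"claw": 0.3, "tx": 0, "ty": 0, "tz": -0.012, "ax": 0, "ay": 0, "az": 0}, {"claw": 0.3, "tx": 0, "ty": 0, "tz": 0, "ax": 0, "ay": 0, "az": 0}]' --force 25

```text
time_s: 5.45
position: [521.2, -113.2, 161.9]
eef_rot: [180.0, -0.1, 0.0]
ft_force: [0.1, -0.2, -1.9]
finger_gap: 43.7
finger_force: 25.0
```

step_arm --increments '[{"claw": 0.3, "tx": -0.003, "ty": 0.015, "tz": 0, "ax": 0, "ay": 0, "az": 0}, {"claw": 0.3, "tx": -0.005, "ty": 0.025, "tz": 0, "ax": 0, "ay": 0, "az": 0}, {"claw": 0.3, "tx": -0.005, "ty": 0.025, "tz": 0, "ax": 0, "ay": 0, "az": 0}, {"claw": 0.3, "tx": -0.005, "ty": 0.025, "tz": 0, "ax": 0, "ay": 0, "az": 0}, {"claw": 0.3, "tx": -0.005, "ty": 0.025, "tz": 0, "ax": 0, "ay": 0, "az": 0}]'

```text
time_s: 6.08
position: [496.6, -230.0, 160.1]
eef_rot: [180.0, 0.1, -0.0]
ft_force: [0.5, -0.3, -2.3]
finger_gap: 43.4
finger_force: 25.0
```

step_arm --increments '[{"claw": 0.3, "tx": -0.005, "ty": 0.025, "tz": 0, "ax": 0, "ay": 0, "az": 0}, {"claw": 0.3, "tx": -0.005, "ty": 0.025, "tz": 0, "ax": 0, "ay": 0, "az": 0}, {"claw": 0.3, "tx": -0.005, "ty": 0.025, "tz": 0, "ax": 0, "ay": 0, "az": 0}, {"claw": 0.3, "tx": -0.005, "ty": 0.025, "tz": 0, "ax": 0, "ay": 0, "az": 0}, {"claw": 0.3, "tx": -0.002, "ty": 0.018, "tz": 0, "ax": 0, "ay": 0, "az": 0}]'

```text
time_s: 6.7
position: [474.3, -348.1, 160.1]
eef_rot: [-180.0, 0.1, -0.1]
ft_force: [0.0, 0.2, -1.6]
finger_gap: 43.1
finger_force: 25.0
```

step_arm --increments '[{"claw": 0.3, "tx": 0, "ty": 0, "tz": 0.01, "ax": 0, "ay": 0, "az": 0}, {"claw": 0.3, "tx": 0, "ty": 0, "tz": 0.015, "ax": 0, "ay": 0, "az": 0}, {"claw": 0.3, "tx": 0, "ty": 0, "tz": 0.015, "ax": 0, "ay": 0, "az": 0}, {"claw": 0.3, "tx": 0, "ty": 0, "tz": 0.015, "ax": 0, "ay": 0, "az": 0}, {"claw": 0.3, "tx": 0, "ty": 0, "tz": 0.01, "ax": 0, "ay": 0, "az": 0}]'

```text
time_s: 7.32
position: [475.6, -345.5, 94.2]
eef_rot: [-180.0, 0.1, 0.1]
ft_force: [-0.3, 0.3, -2.3]
finger_gap: 43.5
finger_force: 25.0
```

step_arm --increments '[{"claw": 0.3, "tx": 0, "ty": 0, "tz": 0.004, "ax": 0, "ay": 0, "az": 0}, {"claw": 0.3, "tx": 0, "ty": 0, "tz": 0.003, "ax": 0, "ay": 0, "az": 0}, {"claw": 0.3, "tx": 0, "ty": 0, "tz": 0.002, "ax": 0, "ay": 0, "az": 0}, {"claw": 0.3, "tx": 0, "ty": 0, "tz": 0.001, "ax": 0, "ay": 0, "az": 0}, {"claw": 0.3, "tx": 0, "ty": 0, "tz": 0, "ax": 0, "ay": 0, "az": 0}]'

```text
time_s: 7.95
position: [475.8, -346.2, 85.8]
eef_rot: [180.0, -0.0, 0.0]
ft_force: [0.1, -0.5, -1.5]
finger_gap: 43.5
finger_force: 25.0
```

step_arm --increments '[{"claw": 0.3, "tx": 0, "ty": 0, "tz": 0.001, "ax": 0, "ay": 0, "az": 0}, {"claw": 0.3, "tx": 0, "ty": 0, "tz": 0.001, "ax": 0, "ay": 0, "az": 0}, {"claw": 0.3, "tx": 0, "ty": 0, "tz": 0.0005, "ax": 0, "ay": 0, "az": 0}, {"claw": 0.3, "tx": 0, "ty": 0, "tz": 0, "ax": 0, "ay": 0, "az": 0}, {"claw": 0.3, "tx": 0, "ty": 0, "tz": 0, "ax": 0, "ay": 0, "az": 0}]'

```text
time_s: 8.57
position: [476.0, -346.3, 83.6]
eef_rot: [180.0, -0.0, 0.0]
ft_force: [-0.7, 0.2, 5.5]
finger_gap: 43.4
finger_force: 25.0
```

step_arm --increments '[{"claw": 0.55, "tx": 0, "ty": 0, "tz": 0, "ax": 0, "ay": 0, "az": 0}, {"claw": 0.7, "tx": 0, "ty": 0, "tz": 0, "ax": 0, "ay": 0, "az": 0}, {"claw": 1, "tx": 0, "ty": 0, "tz": 0, "ax": 0, "ay": 0, "az": 0}, {"claw": 1, "tx": 0, "ty": 0, "tz": 0, "ax": 0, "ay": 0, "az": 0}, {"claw": 1, "tx": 0, "ty": 0, "tz": 0, "ax": 0, "ay": 0, "az": 0}]'

```text
time_s: 9.2
position: [475.7, -346.1, 83.0]
eef_rot: [-180.0, 0.0, 0.0]
ft_force: [-0.0, 0.6, -0.5]
finger_gap: 86.7
finger_force: 0.0
```

step_arm --increments '[{"claw": 1, "tx": 0, "ty": 0, "tz": -0.01, "ax": 0, "ay": 0, "az": 0}, {"claw": 1, "tx": 0, "ty": 0, "tz": -0.03, "ax": 0, "ay": 0, "az": 0}, {"claw": 1, "tx": 0, "ty": 0, "tz": -0.04, "ax": 0, "ay": 0, "az": 0}, {"claw": 1, "tx": 0, "ty": 0, "tz": -0.04, "ax": 0, "ay": 0, "az": 0}, {"claw": 1, "tx": 0, "ty": 0, "tz": 0, "ax": 0, "ay": 0, "az": 0}]'

```text
time_s: 9.82
position: [477.1, -347.2, 206.8]
eef_rot: [179.8, -0.3, 0.0]
ft_force: [-0.1, 0.4, -0.2]
finger_gap: 93.0
finger_force: 0.0
```

Run:
```python
from h import *
for n in("scene","top"):
    c=capture(n); print(n,caps(c,dict(red=101.5,yellow=139.5),["red","yellow"]),circ(c,(476,-346),60,10,10), "balance",circ(c,(529,-118),58,48),"px",proj(c,(476,-346,101.5)))
```

```text
scene {'red': [(662, array([106.6, 226.2]), array([ 479.1, -345.4]))], 'yellow': [(631, array([380.6, 192.4]), array([554.5, 130.4])), (1852, array([337.9, 309.3]), array([788.8,  -8.8]))]} (array([ 478.3, -345.9]), 130) balance (array([ 531.9, -118.9]), 182) px [106.23696437 225.097209  ]
top {'red': [], 'yellow': [(447, array([244.7, 223.9]), array([548.8, 130.6]))]} (array([ 473.6, -346.5]), 158) balance (array([ 527.6, -117.8]), 207) px [494.50223521 266.89170003]
```

step_arm --increments '[{"claw": 1, "tx": 0.0075, "ty": -0.048, "tz": 0, "ax": 0, "ay": 0, "az": 0}, {"claw": 1, "tx": 0.0075, "ty": -0.048, "tz": 0, "ax": 0, "ay": 0, "az": 0}, {"claw": 1, "tx": 0.0075, "ty": -0.048, "tz": 0, "ax": 0, "ay": 0, "az": 0}, {"claw": 1, "tx": 0.0075, "ty": -0.048, "tz": 0, "ax": 0, "ay": 0, "az": 0}, {"claw": 1, "tx": 0.0075, "ty": -0.048, "tz": 0, "ax": 0, "ay": 0, "az": 0}]'

```text
time_s: 10.55
position: [512.4, -104.5, 201.9]
eef_rot: [-180.0, 0.1, 0.0]
ft_force: [0.1, 0.0, 0.2]
finger_gap: 92.9
finger_force: 0.0
```

step_arm --increments '[{"claw": 1, "tx": 0.0075, "ty": -0.048, "tz": 0, "ax": 0, "ay": 0, "az": 0}, {"claw": 1, "tx": 0.0075, "ty": -0.048, "tz": 0, "ax": 0, "ay": 0, "az": 0}, {"claw": 1, "tx": 0.0075, "ty": -0.048, "tz": 0, "ax": 0, "ay": 0, "az": 0}, {"claw": 1, "tx": 0.0075, "ty": -0.048, "tz": 0, "ax": 0, "ay": 0, "az": 0}, {"claw": 1, "tx": 0.0075, "ty": -0.045, "tz": 0, "ax": 0, "ay": 0, "az": 0}]'

```text
time_s: 11.18
position: [549.8, 132.4, 201.8]
eef_rot: [180.0, 0.1, 0.0]
ft_force: [0.3, 0.3, 0.2]
finger_gap: 93.0
finger_force: 0.0
```

step_arm --increments '[{"claw": 1, "tx": 0, "ty": 0, "tz": 0.015, "ax": 0, "ay": 0, "az": 0}, {"claw": 1, "tx": 0, "ty": 0, "tz": 0.015, "ax": 0, "ay": 0, "az": 0}, {"claw": 1, "tx": 0, "ty": 0, "tz": 0, "ax": 0, "ay": 0, "az": 0}, {"claw": 1, "tx": 0, "ty": 0, "tz": 0, "ax": 0, "ay": 0, "az": 0}, {"claw": 1, "tx": 0, "ty": 0, "tz": 0, "ax": 0, "ay": 0, "az": 0}]'

```text
time_s: 11.8
position: [550.8, 130.3, 173.6]
eef_rot: [-180.0, -0.0, -0.0]
ft_force: [0.7, -0.9, 0.2]
finger_gap: 92.9
finger_force: 0.0
```

Aligned; descend 52 mm and grip.

step_arm --increments '[{"claw": 1, "tx": 0, "ty": 0, "tz": 0.015, "ax": 0, "ay": 0, "az": 0}, {"claw": 1, "tx": 0, "ty": 0, "tz": 0.015, "ax": 0, "ay": 0, "az": 0}, {"claw": 1, "tx": 0, "ty": 0, "tz": 0.012, "ax": 0, "ay": 0, "az": 0}, {"claw": 1, "tx": 0, "ty": 0, "tz": 0.01, "ax": 0, "ay": 0, "az": 0}, {"claw": 1, "tx": 0, "ty": 0, "tz": 0, "ax": 0, "ay": 0, "az": 0}]'

```text
time_s: 12.42
position: [550.0, 130.8, 120.1]
eef_rot: [180.0, 0.1, 0.0]
ft_force: [-1.0, -0.8, -0.1]
finger_gap: 93.1
finger_force: 0.0
```

step_arm --increments '[{"claw": 0.5, "tx": 0, "ty": 0, "tz": 0, "ax": 0, "ay": 0, "az": 0}, {"claw": 0.4, "tx": 0, "ty": 0, "tz": 0, "ax": 0, "ay": 0, "az": 0}, {"claw": 0.35, "tx": 0, "ty": 0, "tz": 0, "ax": 0, "ay": 0, "az": 0}, {"claw": 0.3, "tx": 0, "ty": 0, "tz": 0, "ax": 0, "ay": 0, "az": 0}, {"claw": 0.3, "tx": 0, "ty": 0, "tz": 0, "ax": 0, "ay": 0, "az": 0}]'

```text
time_s: 13.05
position: [550.5, 130.9, 121.2]
eef_rot: [-180.0, -0.0, 0.0]
ft_force: [-0.1, 0.1, 0.3]
finger_gap: 47.3
finger_force: 0.0
```

step_arm --increments '[{"claw": 0.3, "tx": 0, "ty": 0, "tz": 0, "ax": 0, "ay": 0, "az": 0}, {"claw": 0.3, "tx": 0, "ty": 0, "tz": 0, "ax": 0, "ay": 0, "az": 0}, {"claw": 0.3, "tx": 0, "ty": 0, "tz": 0, "ax": 0, "ay": 0, "az": 0}, {"claw": 0.3, "tx": 0, "ty": 0, "tz": 0, "ax": 0, "ay": 0, "az": 0}, {"claw": 0.3, "tx": 0, "ty": 0, "tz": 0, "ax": 0, "ay": 0, "az": 0}]'

```text
time_s: 13.68
position: [550.6, 130.9, 121.2]
eef_rot: [180.0, -0.0, 0.0]
ft_force: [-0.2, -0.1, 1.4]
finger_gap: 43.7
finger_force: 25.0
```

step_arm --increments '[{"claw": 0.3, "tx": 0, "ty": 0, "tz": -0.005, "ax": 0, "ay": 0, "az": 0}, {"claw": 0.3, "tx": 0, "ty": 0, "tz": -0.01, "ax": 0, "ay": 0, "az": 0}, {"claw": 0.3, "tx": 0, "ty": 0, "tz": -0.012, "ax": 0, "ay": 0, "az": 0}, {"claw": 0.3, "tx": 0, "ty": 0, "tz": -0.008, "ax": 0, "ay": 0, "az": 0}, {"claw": 0.3, "tx": 0, "ty": 0, "tz": 0, "ax": 0, "ay": 0, "az": 0}]'

```text
time_s: 14.3
position: [550.9, 131.0, 157.0]
eef_rot: [-180.0, -0.1, 0.0]
ft_force: [0.3, 0.4, -2.7]
finger_gap: 43.4
finger_force: 25.0
```

step_arm --increments '[{"claw": 0.3, "tx": -0.001, "ty": 0.015, "tz": 0, "ax": 0, "ay": 0, "az": 0}, {"claw": 0.3, "tx": -0.002, "ty": 0.027, "tz": 0, "ax": 0, "ay": 0, "az": 0}, {"claw": 0.3, "tx": -0.003, "ty": 0.028, "tz": 0, "ax": 0, "ay": 0, "az": 0}, {"claw": 0.3, "tx": -0.003, "ty": 0.028, "tz": 0, "ax": 0, "ay": 0, "az": 0}, {"claw": 0.3, "tx": -0.003, "ty": 0.028, "tz": 0, "ax": 0, "ay": 0, "az": 0}]'

```text
time_s: 14.92
position: [537.8, 2.8, 155.7]
eef_rot: [180.0, 0.1, -0.0]
ft_force: [-0.0, 0.0, -2.2]
finger_gap: 43.5
finger_force: 25.0
```

step_arm --increments '[{"claw": 0.3, "tx": -0.003, "ty": 0.028, "tz": 0, "ax": 0, "ay": 0, "az": 0}, {"claw": 0.3, "tx": -0.003, "ty": 0.028, "tz": 0, "ax": 0, "ay": 0, "az": 0}, {"claw": 0.3, "tx": -0.003, "ty": 0.028, "tz": 0, "ax": 0, "ay": 0, "az": 0}, {"claw": 0.3, "tx": 0, "ty": 0.025, "tz": 0, "ax": 0, "ay": 0, "az": 0}, {"claw": 0.3, "tx": 0, "ty": 0.0145, "tz": 0, "ax": 0, "ay": 0, "az": 0}]'

```text
time_s: 15.55
position: [528.7, -120.9, 155.8]
eef_rot: [180.0, 0.1, -0.1]
ft_force: [0.0, 0.5, -2.5]
finger_gap: 43.8
finger_force: 25.0
```

step_arm --increments '[{"claw": 0.3, "tx": 0, "ty": 0, "tz": 0, "ax": 0, "ay": 0, "az": 0}, {"claw": 0.3, "tx": 0, "ty": 0, "tz": 0.01, "ax": 0, "ay": 0, "az": 0}, {"claw": 0.3, "tx": 0, "ty": 0, "tz": 0.01, "ax": 0, "ay": 0, "az": 0}, {"claw": 0.3, "tx": 0, "ty": 0, "tz": 0.006, "ax": 0, "ay": 0, "az": 0}, {"claw": 0.3, "tx": 0, "ty": 0, "tz": 0, "ax": 0, "ay": 0, "az": 0}]'

```text
time_s: 16.18
position: [529.3, -118.1, 129.3]
eef_rot: [-180.0, 0.1, 0.1]
ft_force: [0.2, -0.5, -3.2]
finger_gap: 43.5
finger_force: 25.0
```

step_arm --increments '[{"claw": 0.3, "tx": 0, "ty": 0, "tz": 0.003, "ax": 0, "ay": 0, "az": 0}, {"claw": 0.3, "tx": 0, "ty": 0, "tz": 0.002, "ax": 0, "ay": 0, "az": 0}, {"claw": 0.3, "tx": 0, "ty": 0, "tz": 0.001, "ax": 0, "ay": 0, "az": 0}, {"claw": 0.3, "tx": 0, "ty": 0, "tz": 0.001, "ax": 0, "ay": 0, "az": 0}, {"claw": 0.3, "tx": 0, "ty": 0, "tz": 0, "ax": 0, "ay": 0, "az": 0}]'

```text
time_s: 16.8
position: [529.6, -118.6, 123.1]
eef_rot: [180.0, 0.0, 0.0]
ft_force: [0.4, 1.0, -2.8]
finger_gap: 43.9
finger_force: 25.0
```

step_arm --increments '[{"claw": 0.3, "tx": 0, "ty": 0, "tz": 0.0005, "ax": 0, "ay": 0, "az": 0}, {"claw": 0.3, "tx": 0, "ty": 0, "tz": 0.0005, "ax": 0, "ay": 0, "az": 0}, {"claw": 0.3, "tx": 0, "ty": 0, "tz": 0.0005, "ax": 0, "ay": 0, "az": 0}, {"claw": 0.3, "tx": 0, "ty": 0, "tz": 0, "ax": 0, "ay": 0, "az": 0}, {"claw": 0.3, "tx": 0, "ty": 0, "tz": 0, "ax": 0, "ay": 0, "az": 0}]'

```text
time_s: 17.42
position: [529.6, -118.6, 121.6]
eef_rot: [180.0, 0.0, 0.0]
ft_force: [-1.2, 0.5, -3.3]
finger_gap: 43.9
finger_force: 25.0
```

step_arm --increments '[{"claw": 0.3, "tx": 0, "ty": 0, "tz": 0.0005, "ax": 0, "ay": 0, "az": 0}, {"claw": 0.3, "tx": 0, "ty": 0, "tz": 0.0005, "ax": 0, "ay": 0, "az": 0}, {"claw": 0.3, "tx": 0, "ty": 0, "tz": 0, "ax": 0, "ay": 0, "az": 0}, {"claw": 0.3, "tx": 0, "ty": 0, "tz": 0, "ax": 0, "ay": 0, "az": 0}, {"claw": 0.3, "tx": 0, "ty": 0, "tz": 0, "ax": 0, "ay": 0, "az": 0}]'

```text
time_s: 18.05
position: [529.8, -118.7, 121.1]
eef_rot: [180.0, -0.0, 0.0]
ft_force: [-2.6, -0.5, 6.2]
finger_gap: 43.5
finger_force: 25.0
```

Contact; release, rise and go on to blue (504.5, 333).

step_arm --increments '[{"claw": 0.55, "tx": 0, "ty": 0, "tz": 0, "ax": 0, "ay": 0, "az": 0}, {"claw": 0.7, "tx": 0, "ty": 0, "tz": 0, "ax": 0, "ay": 0, "az": 0}, {"claw": 1, "tx": 0, "ty": 0, "tz": 0, "ax": 0, "ay": 0, "az": 0}, {"claw": 1, "tx": 0, "ty": 0, "tz": 0, "ax": 0, "ay": 0, "az": 0}, {"claw": 1, "tx": 0, "ty": 0, "tz": 0, "ax": 0, "ay": 0, "az": 0}]'

```text
time_s: 18.68
position: [529.6, -118.6, 120.6]
eef_rot: [-180.0, 0.0, 0.0]
ft_force: [0.1, 0.1, -0.2]
finger_gap: 86.6
finger_force: 0.0
```

step_arm --increments '[{"claw": 1, "tx": 0, "ty": 0, "tz": -0.01, "ax": 0, "ay": 0, "az": 0}, {"claw": 1, "tx": 0, "ty": 0, "tz": -0.03, "ax": 0, "ay": 0, "az": 0}, {"claw": 1, "tx": 0, "ty": 0, "tz": -0.03, "ax": 0, "ay": 0, "az": 0}, {"claw": 1, "tx": 0, "ty": 0, "tz": -0.02, "ax": 0, "ay": 0, "az": 0}, {"claw": 1, "tx": 0, "ty": 0, "tz": 0, "ax": 0, "ay": 0, "az": 0}]'

```text
time_s: 19.3
position: [530.5, -118.8, 212.5]
eef_rot: [180.0, -0.2, 0.0]
ft_force: [-0.2, 1.4, 0.1]
finger_gap: 92.9
finger_force: 0.0
```

step_arm --increments '[{"claw": 1, "tx": -0.0025, "ty": -0.045, "tz": 0, "ax": 0, "ay": 0, "az": 0}, {"claw": 1, "tx": -0.0025, "ty": -0.045, "tz": 0, "ax": 0, "ay": 0, "az": 0}, {"claw": 1, "tx": -0.0025, "ty": -0.045, "tz": 0, "ax": 0, "ay": 0, "az": 0}, {"claw": 1, "tx": -0.0025, "ty": -0.045, "tz": 0, "ax": 0, "ay": 0, "az": 0}, {"claw": 1, "tx": -0.0025, "ty": -0.045, "tz": 0, "ax": 0, "ay": 0, "az": 0}]'

```text
time_s: 19.92
position: [516.4, 107.7, 209.9]
eef_rot: [180.0, 0.1, 0.0]
ft_force: [0.2, 0.4, -0.1]
finger_gap: 92.8
finger_force: 0.0
```

step_arm --increments '[{"claw": 1, "tx": -0.0025, "ty": -0.045, "tz": 0, "ax": 0, "ay": 0, "az": 0}, {"claw": 1, "tx": -0.0025, "ty": -0.045, "tz": 0, "ax": 0, "ay": 0, "az": 0}, {"claw": 1, "tx": -0.0025, "ty": -0.045, "tz": 0, "ax": 0, "ay": 0, "az": 0}, {"claw": 1, "tx": -0.0025, "ty": -0.045, "tz": 0, "ax": 0, "ay": 0, "az": 0}, {"claw": 1, "tx": -0.0025, "ty": -0.045, "tz": 0, "ax": 0, "ay": 0, "az": 0}]'

```text
time_s: 20.55
position: [503.8, 332.6, 209.7]
eef_rot: [180.0, 0.1, 0.0]
ft_force: [0.7, -0.3, -0.5]
finger_gap: 92.9
finger_force: 0.0
```

Run:
```python
from h import *
for n in("scene","top"):
    c=capture(n); print(n,caps(c,names=["yellow","red"]),"balance",circ(c,(529,-118),58,48),"stir",circ(c,(493,335),56,48))
    print([(ce.round(1),cast(c,ce,139.5)[0].round(1)) for a,ce,_ in blobs(c,(105,120,30),(128,255,255),300)])
cv2.imwrite("pics/s2.png",capture("scene")["img"][:,:,::-1])
```

```text
scene {'yellow': [(661, array([237.1, 208.3]), array([ 534. , -118.1]))], 'red': [(662, array([106.5, 226.2]), array([ 524.8, -334.5]))]} balance (array([ 531.3, -118.8]), 134) stir (array([497.4, 334.2]), 136)
[(array([436.6,  22.4]), array([-72.6, 485.4])), (array([476.9, 159.5]), array([507.7, 331.9]))]
top {'yellow': [(399, array([378.2, 236.2]), array([ 528.5, -117.4]))], 'red': [(485, array([495.6, 269. ]), array([ 470.5, -333.1]))]} balance (array([ 527.7, -117.7]), 213) stir (array([489.7, 335.6]), 155)
[]
```

View pics/s2.png

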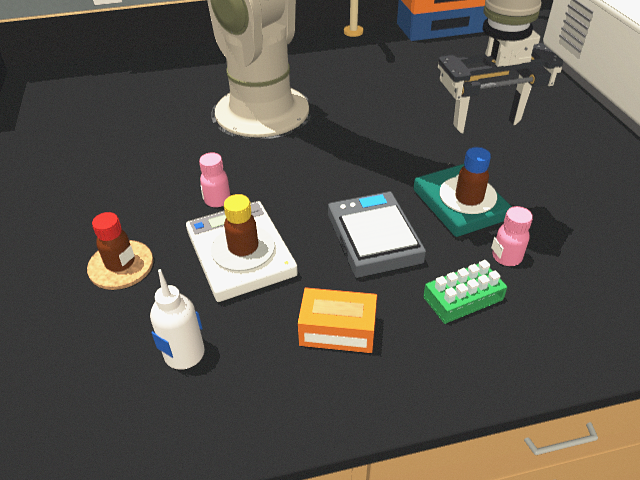

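Red is on the mat at (106,226), yellow is centred on the pan at (237,208), and the gripper is above blue (477,160). Next is to grip blue.

step_arm --increments '[{"claw": 1, "tx": 0, "ty": 0, "tz": 0.02, "ax": 0, "ay": 0, "az": 0}, {"claw": 1, "tx": 0, "ty": 0, "tz": 0.015, "ax": 0, "ay": 0, "az": 0}, {"claw": 1, "tx": 0, "ty": 0, "tz": 0, "ax": 0, "ay": 0, "az": 0}, {"claw": 1, "tx": 0, "ty": 0, "tz": 0, "ax": 0, "ay": 0, "az": 0}, {"claw": 1, "tx": 0, "ty": 0, "tz": 0, "ax": 0, "ay": 0, "az": 0}]'

```text
time_s: 21.32
position: [504.8, 331.4, 176.2]
eef_rot: [-180.0, -0.0, 0.0]
ft_force: [-0.1, -0.4, 0.8]
finger_gap: 93.1
finger_force: 0.0
```

step_arm --increments '[{"claw": 1, "tx": 0, "ty": 0, "tz": 0.015, "ax": 0, "ay": 0, "az": 0}, {"claw": 1, "tx": 0, "ty": 0, "tz": 0.015, "ax": 0, "ay": 0, "az": 0}, {"claw": 1, "tx": 0, "ty": 0, "tz": 0.012, "ax": 0, "ay": 0, "az": 0}, {"claw": 1, "tx": 0, "ty": 0, "tz": 0.01, "ax": 0, "ay": 0, "az": 0}, {"claw": 1, "tx": 0, "ty": 0, "tz": 0, "ax": 0, "ay": 0, "az": 0}]'

```text
time_s: 21.95
position: [504.0, 331.1, 122.5]
eef_rot: [179.9, 0.1, 0.0]
ft_force: [-0.1, 0.9, 0.0]
finger_gap: 93.1
finger_force: 0.0
```

step_arm --increments '[{"claw": 0.5, "tx": 0, "ty": 0, "tz": 0, "ax": 0, "ay": 0, "az": 0}, {"claw": 0.4, "tx": 0, "ty": 0, "tz": 0, "ax": 0, "ay": 0, "az": 0}, {"claw": 0.35, "tx": 0, "ty": 0, "tz": 0, "ax": 0, "ay": 0, "az": 0}, {"claw": 0.3, "tx": 0, "ty": 0, "tz": 0, "ax": 0, "ay": 0, "az": 0}, {"claw": 0.3, "tx": 0, "ty": 0, "tz": 0, "ax": 0, "ay": 0, "az": 0}]'

```text
time_s: 22.58
position: [504.4, 331.4, 123.7]
eef_rot: [-180.0, -0.0, 0.0]
ft_force: [0.0, 0.4, -0.5]
finger_gap: 47.6
finger_force: 0.0
```

step_arm --increments '[{"claw": 0.3, "tx": 0, "ty": 0, "tz": 0, "ax": 0, "ay": 0, "az": 0}, {"claw": 0.3, "tx": 0, "ty": 0, "tz": 0, "ax": 0, "ay": 0, "az": 0}, {"claw": 0.3, "tx": 0, "ty": 0, "tz": 0, "ax": 0, "ay": 0, "az": 0}, {"claw": 0.3, "tx": 0, "ty": 0, "tz": 0, "ax": 0, "ay": 0, "az": 0}, {"claw": 0.3, "tx": 0, "ty": 0, "tz": 0, "ax": 0, "ay": 0, "az": 0}]'

```text
time_s: 23.2
position: [504.4, 331.5, 123.6]
eef_rot: [-180.0, -0.0, 0.0]
ft_force: [0.6, 1.0, 1.6]
finger_gap: 43.6
finger_force: 25.0
```

step_arm --increments '[{"claw": 0.3, "tx": 0, "ty": 0, "tz": -0.005, "ax": 0, "ay": 0, "az": 0}, {"claw": 0.3, "tx": 0, "ty": 0, "tz": -0.01, "ax": 0, "ay": 0, "az": 0}, {"claw": 0.3, "tx": 0, "ty": 0, "tz": -0.012, "ax": 0, "ay": 0, "az": 0}, {"claw": 0.3, "tx": 0, "ty": 0, "tz": -0.008, "ax": 0, "ay": 0, "az": 0}, {"claw": 0.3, "tx": 0, "ty": 0, "tz": 0, "ax": 0, "ay": 0, "az": 0}]'

```text
time_s: 23.82
position: [504.8, 331.7, 159.6]
eef_rot: [-179.9, -0.1, 0.0]
ft_force: [0.6, -0.0, -2.5]
finger_gap: 43.9
finger_force: 25.0
```

step_arm --increments '[{"claw": 0.3, "tx": 0.003, "ty": 0.012, "tz": 0, "ax": 0, "ay": 0, "az": 0}, {"claw": 0.3, "tx": 0.005, "ty": 0.022, "tz": 0, "ax": 0, "ay": 0, "az": 0}, {"claw": 0.3, "tx": 0.005, "ty": 0.022, "tz": 0, "ax": 0, "ay": 0, "az": 0}, {"claw": 0.3, "tx": 0.005, "ty": 0.022, "tz": 0, "ax": 0, "ay": 0, "az": 0}, {"claw": 0.3, "tx": 0.005, "ty": 0.022, "tz": 0, "ax": 0, "ay": 0, "az": 0}]'

```text
time_s: 24.45
position: [527.8, 228.6, 158.4]
eef_rot: [180.0, 0.0, -0.1]
ft_force: [-0.4, 0.3, -1.8]
finger_gap: 43.3
finger_force: 25.0
```

step_arm --increments '[{"claw": 0.3, "tx": 0.005, "ty": 0.022, "tz": 0, "ax": 0, "ay": 0, "az": 0}, {"claw": 0.3, "tx": 0.005, "ty": 0.022, "tz": 0, "ax": 0, "ay": 0, "az": 0}, {"claw": 0.3, "tx": 0.005, "ty": 0.022, "tz": 0, "ax": 0, "ay": 0, "az": 0}, {"claw": 0.3, "tx": 0.004, "ty": 0.022, "tz": 0, "ax": 0, "ay": 0, "az": 0}, {"claw": 0.3, "tx": 0.001, "ty": 0.012, "tz": 0, "ax": 0, "ay": 0, "az": 0}]'

```text
time_s: 25.08
position: [547.6, 128.4, 158.5]
eef_rot: [180.0, 0.0, -0.1]
ft_force: [-0.8, -0.5, -2.7]
finger_gap: 43.4
finger_force: 25.0
```

step_arm --increments '[{"claw": 0.3, "tx": 0, "ty": 0, "tz": 0, "ax": 0, "ay": 0, "az": 0}, {"claw": 0.3, "tx": 0, "ty": 0, "tz": 0.01, "ax": 0, "ay": 0, "az": 0}, {"claw": 0.3, "tx": 0, "ty": 0, "tz": 0.01, "ax": 0, "ay": 0, "az": 0}, {"claw": 0.3, "tx": 0, "ty": 0, "tz": 0.006, "ax": 0, "ay": 0, "az": 0}, {"claw": 0.3, "tx": 0, "ty": 0, "tz": 0, "ax": 0, "ay": 0, "az": 0}]'

```text
time_s: 25.7
position: [547.0, 131.7, 131.8]
eef_rot: [180.0, 0.1, 0.1]
ft_force: [0.8, -0.4, -2.3]
finger_gap: 43.7
finger_force: 25.0
```

step_arm --increments '[{"claw": 0.3, "tx": 0, "ty": 0, "tz": 0.003, "ax": 0, "ay": 0, "az": 0}, {"claw": 0.3, "tx": 0, "ty": 0, "tz": 0.002, "ax": 0, "ay": 0, "az": 0}, {"claw": 0.3, "tx": 0, "ty": 0, "tz": 0.001, "ax": 0, "ay": 0, "az": 0}, {"claw": 0.3, "tx": 0, "ty": 0, "tz": 0.001, "ax": 0, "ay": 0, "az": 0}, {"claw": 0.3, "tx": 0, "ty": 0, "tz": 0, "ax": 0, "ay": 0, "az": 0}]'

```text
time_s: 26.32
position: [547.5, 131.4, 125.6]
eef_rot: [180.0, 0.0, 0.0]
ft_force: [0.2, 0.5, -1.9]
finger_gap: 44.0
finger_force: 25.0
```

step_arm --increments '[{"claw": 0.3, "tx": 0, "ty": 0, "tz": 0.0005, "ax": 0, "ay": 0, "az": 0}, {"claw": 0.3, "tx": 0, "ty": 0, "tz": 0.0005, "ax": 0, "ay": 0, "az": 0}, {"claw": 0.3, "tx": 0, "ty": 0, "tz": 0.0005, "ax": 0, "ay": 0, "az": 0}, {"claw": 0.3, "tx": 0, "ty": 0, "tz": 0.0005, "ax": 0, "ay": 0, "az": 0}, {"claw": 0.3, "tx": 0, "ty": 0, "tz": 0, "ax": 0, "ay": 0, "az": 0}]'

```text
time_s: 26.95
position: [547.5, 131.4, 123.7]
eef_rot: [-180.0, -0.0, 0.0]
ft_force: [-1.3, 1.1, -1.5]
finger_gap: 43.7
finger_force: 25.0
```

step_arm --increments '[{"claw": 0.3, "tx": 0, "ty": 0, "tz": 0.0005, "ax": 0, "ay": 0, "az": 0}, {"claw": 0.3, "tx": 0, "ty": 0, "tz": 0.0002, "ax": 0, "ay": 0, "az": 0}, {"claw": 0.3, "tx": 0, "ty": 0, "tz": 0, "ax": 0, "ay": 0, "az": 0}, {"claw": 0.3, "tx": 0, "ty": 0, "tz": 0, "ax": 0, "ay": 0, "az": 0}, {"claw": 0.3, "tx": 0, "ty": 0, "tz": 0, "ax": 0, "ay": 0, "az": 0}]'

```text
time_s: 27.58
position: [547.8, 131.5, 123.6]
eef_rot: [-180.0, -0.0, 0.0]
ft_force: [-1.2, 0.6, 6.4]
finger_gap: 43.3
finger_force: 25.0
```

step_arm --increments '[{"claw": 0.55, "tx": 0, "ty": 0, "tz": 0, "ax": 0, "ay": 0, "az": 0}, {"claw": 0.7, "tx": 0, "ty": 0, "tz": 0, "ax": 0, "ay": 0, "az": 0}, {"claw": 1, "tx": 0, "ty": 0, "tz": 0, "ax": 0, "ay": 0, "az": 0}, {"claw": 1, "tx": 0, "ty": 0, "tz": 0, "ax": 0, "ay": 0, "az": 0}, {"claw": 1, "tx": 0, "ty": 0, "tz": 0, "ax": 0, "ay": 0, "az": 0}]'

```text
time_s: 28.2
position: [547.5, 131.4, 122.8]
eef_rot: [180.0, 0.0, 0.0]
ft_force: [-0.7, 0.2, -0.7]
finger_gap: 86.3
finger_force: 0.0
```

step_arm --increments '[{"claw": 1, "tx": 0, "ty": 0, "tz": -0.01, "ax": 0, "ay": 0, "az": 0}, {"claw": 1, "tx": 0, "ty": 0, "tz": -0.03, "ax": 0, "ay": 0, "az": 0}, {"claw": 1, "tx": 0, "ty": 0, "tz": -0.03, "ax": 0, "ay": 0, "az": 0}, {"claw": 1, "tx": 0, "ty": 0, "tz": -0.02, "ax": 0, "ay": 0, "az": 0}, {"claw": 1, "tx": 0, "ty": 0, "tz": 0, "ax": 0, "ay": 0, "az": 0}]'

```text
time_s: 28.82
position: [548.3, 131.7, 214.8]
eef_rot: [-179.9, -0.2, 0.0]
ft_force: [0.1, -1.3, 0.0]
finger_gap: 93.2
finger_force: 0.0
```

step_arm --increments '[{"claw": 1, "tx": -0.0071, "ty": 0.048, "tz": 0, "ax": 0, "ay": 0, "az": 0}, {"claw": 1, "tx": -0.0071, "ty": 0.048, "tz": 0, "ax": 0, "ay": 0, "az": 0}, {"claw": 1, "tx": -0.0071, "ty": 0.048, "tz": 0, "ax": 0, "ay": 0, "az": 0}, {"claw": 1, "tx": -0.0071, "ty": 0.048, "tz": 0, "ax": 0, "ay": 0, "az": 0}, {"claw": 1, "tx": -0.0071, "ty": 0.048, "tz": 0, "ax": 0, "ay": 0, "az": 0}]'

```text
time_s: 29.45
position: [511.3, -110.0, 212.2]
eef_rot: [-180.0, 0.1, 0.0]
ft_force: [0.3, -0.9, 0.1]
finger_gap: 92.9
finger_force: 0.0
```

step_arm --increments '[{"claw": 1, "tx": -0.0071, "ty": 0.048, "tz": 0, "ax": 0, "ay": 0, "az": 0}, {"claw": 1, "tx": -0.0071, "ty": 0.048, "tz": 0, "ax": 0, "ay": 0, "az": 0}, {"claw": 1, "tx": -0.0071, "ty": 0.048, "tz": 0, "ax": 0, "ay": 0, "az": 0}, {"claw": 1, "tx": -0.0071, "ty": 0.048, "tz": 0, "ax": 0, "ay": 0, "az": 0}, {"claw": 1, "tx": -0.0071, "ty": 0.0455, "tz": 0, "ax": 0, "ay": 0, "az": 0}]'

```text
time_s: 30.08
position: [475.9, -347.6, 212.0]
eef_rot: [-180.0, 0.1, 0.0]
ft_force: [0.8, 0.1, 0.7]
finger_gap: 93.1
finger_force: 0.0
```

Run:
```python
from h import *
for n in("scene","top"):
    c=capture(n); print(n,caps(c,dict(yellow=139.5,red=101.5)|{"blue":139.5}),"chil",plate(c,(548,132)),"stir",circ(c,(493,335),56,48))
cv2.imwrite("pics/s3.png",np.hstack([capture(n)["img"][100:340,110:510,::-1] for n in("scene","top")]))
```

```text
scene {'red': [(662, array([106.5, 226.2]), array([ 479. , -345.4]))], 'yellow': [(661, array([237.2, 208.3]), array([ 534. , -118.1])), (1840, array([337.8, 309.2]), array([788.5,  -8.8]))], 'blue': [(197, array([380.9, 196.3]), array([564.7, 127.6])), (147, array([162. , 344.4]), array([ 789.6, -255.3]))]} chil (array([540.4, 128.3]), array([175.4, 130.8]), 2.1) stir (array([497.6, 334.2]), 127)
top {'red': [(159, array([488. , 270.3]), array([ 469.3, -333.2]))], 'yellow': [(386, array([378.2, 236.1]), array([ 528.7, -117.3]))], 'blue': [(378, array([243.3, 225.8]), array([545.2, 133.2]))]} chil (array([545.3, 132.4]), array([111.6, 111.1]), 1.9) stir (array([489.8, 335.9]), 205)
```

View pics/s3.png

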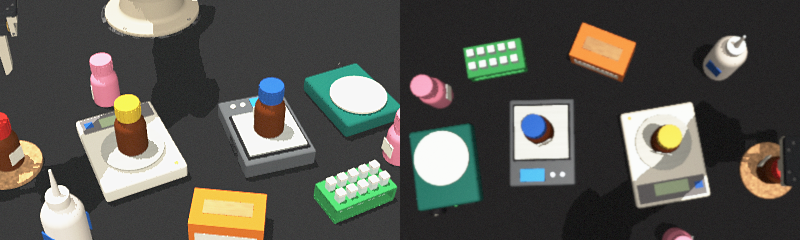

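Blue stands centred on the chiller (crop ~(270,110) scene, (533,127) top), and the stirrer plate is free. Now I'll fetch red from the mat.

step_arm --increments '[{"claw": 1, "tx": 0, "ty": 0, "tz": 0.025, "ax": 0, "ay": 0, "az": 0}, {"claw": 1, "tx": 0, "ty": 0, "tz": 0.025, "ax": 0, "ay": 0, "az": 0}, {"claw": 1, "tx": 0, "ty": 0, "tz": 0.02, "ax": 0, "ay": 0, "az": 0}, {"claw": 1, "tx": 0, "ty": 0, "tz": 0, "ax": 0, "ay": 0, "az": 0}, {"claw": 1, "tx": 0, "ty": 0, "tz": 0, "ax": 0, "ay": 0, "az": 0}]'

```text
time_s: 30.9
position: [477.3, -345.3, 143.4]
eef_rot: [-180.0, -0.0, 0.1]
ft_force: [-0.1, 1.0, 0.3]
finger_gap: 92.7
finger_force: 0.0
```

step_arm --increments '[{"claw": 1, "tx": 0, "ty": 0, "tz": 0.015, "ax": 0, "ay": 0, "az": 0}, {"claw": 1, "tx": 0, "ty": 0, "tz": 0.015, "ax": 0, "ay": 0, "az": 0}, {"claw": 1, "tx": 0, "ty": 0, "tz": 0.015, "ax": 0, "ay": 0, "az": 0}, {"claw": 1, "tx": 0, "ty": 0, "tz": 0.012, "ax": 0, "ay": 0, "az": 0}, {"claw": 1, "tx": 0, "ty": 0, "tz": 0, "ax": 0, "ay": 0, "az": 0}]'

```text
time_s: 31.52
position: [476.1, -345.8, 84.6]
eef_rot: [-179.9, 0.1, 0.0]
ft_force: [0.3, -0.6, -0.5]
finger_gap: 92.7
finger_force: 0.0
```

step_arm --increments '[{"claw": 0.5, "tx": 0, "ty": 0, "tz": 0, "ax": 0, "ay": 0, "az": 0}, {"claw": 0.4, "tx": 0, "ty": 0, "tz": 0, "ax": 0, "ay": 0, "az": 0}, {"claw": 0.35, "tx": 0, "ty": 0, "tz": 0, "ax": 0, "ay": 0, "az": 0}, {"claw": 0.3, "tx": 0, "ty": 0, "tz": 0, "ax": 0, "ay": 0, "az": 0}, {"claw": 0.3, "tx": 0, "ty": 0, "tz": 0, "ax": 0, "ay": 0, "az": 0}]'

```text
time_s: 32.15
position: [476.7, -346.2, 86.0]
eef_rot: [180.0, -0.0, 0.0]
ft_force: [0.8, 0.0, -0.5]
finger_gap: 47.4
finger_force: 0.0
```

step_arm --increments '[{"claw": 0.3, "tx": 0, "ty": 0, "tz": 0, "ax": 0, "ay": 0, "az": 0}, {"claw": 0.3, "tx": 0, "ty": 0, "tz": 0, "ax": 0, "ay": 0, "az": 0}, {"claw": 0.3, "tx": 0, "ty": 0, "tz": 0, "ax": 0, "ay": 0, "az": 0}, {"claw": 0.3, "tx": 0, "ty": 0, "tz": 0, "ax": 0, "ay": 0, "az": 0}, {"claw": 0.3, "tx": 0, "ty": 0, "tz": 0, "ax": 0, "ay": 0, "az": 0}]'

```text
time_s: 32.78
position: [476.8, -346.2, 85.9]
eef_rot: [180.0, -0.0, 0.0]
ft_force: [-0.1, -1.5, 2.4]
finger_gap: 43.4
finger_force: 25.0
```

step_arm --increments '[{"claw": 0.3, "tx": 0, "ty": 0, "tz": -0.006, "ax": 0, "ay": 0, "az": 0}, {"claw": 0.3, "tx": 0, "ty": 0, "tz": -0.018, "ax": 0, "ay": 0, "az": 0}, {"claw": 0.3, "tx": 0, "ty": 0, "tz": -0.028, "ax": 0, "ay": 0, "az": 0}, {"claw": 0.3, "tx": 0, "ty": 0, "tz": -0.03, "ax": 0, "ay": 0, "az": 0}, {"claw": 0.3, "tx": 0, "ty": 0, "tz": -0.03, "ax": 0, "ay": 0, "az": 0}]'

```text
time_s: 33.4
position: [476.5, -346.0, 200.0]
eef_rot: [180.0, -0.0, 0.0]
ft_force: [0.5, 0.5, -2.0]
finger_gap: 43.7
finger_force: 25.0
```

step_arm --increments '[{"claw": 0.3, "tx": 0, "ty": 0, "tz": -0.03, "ax": 0, "ay": 0, "az": 0}, {"claw": 0.3, "tx": 0, "ty": 0, "tz": -0.02, "ax": 0, "ay": 0, "az": 0}, {"claw": 0.3, "tx": 0, "ty": 0, "tz": -0.01, "ax": 0, "ay": 0, "az": 0}, {"claw": 0.3, "tx": 0, "ty": -0.01, "tz": 0, "ax": 0, "ay": 0, "az": 0}, {"claw": 0.3, "tx": 0, "ty": -0.02, "tz": 0, "ax": 0, "ay": 0, "az": 0}]'

```text
time_s: 34.02
position: [476.1, -315.2, 257.1]
eef_rot: [-180.0, 0.1, -0.0]
ft_force: [-0.7, 0.5, -2.1]
finger_gap: 43.6
finger_force: 25.0
```

step_arm --increments '[{"claw": 0.3, "tx": 0.001, "ty": -0.03, "tz": 0, "ax": 0, "ay": 0, "az": 0}, {"claw": 0.3, "tx": 0.001, "ty": -0.035, "tz": 0, "ax": 0, "ay": 0, "az": 0}, {"claw": 0.3, "tx": 0.001, "ty": -0.035, "tz": 0, "ax": 0, "ay": 0, "az": 0}, {"claw": 0.3, "tx": 0.001, "ty": -0.035, "tz": 0, "ax": 0, "ay": 0, "az": 0}, {"claw": 0.3, "tx": 0.001, "ty": -0.035, "tz": 0, "ax": 0, "ay": 0, "az": 0}]'

```text
time_s: 34.65
position: [480.7, -143.4, 257.1]
eef_rot: [-180.0, 0.1, 0.1]
ft_force: [-0.6, -0.2, -2.4]
finger_gap: 43.6
finger_force: 25.0
```

step_arm --increments '[{"claw": 0.3, "tx": 0.001, "ty": -0.035, "tz": 0, "ax": 0, "ay": 0, "az": 0}, {"claw": 0.3, "tx": 0.001, "ty": -0.035, "tz": 0, "ax": 0, "ay": 0, "az": 0}, {"claw": 0.3, "tx": 0.001, "ty": -0.035, "tz": 0, "ax": 0, "ay": 0, "az": 0}, {"claw": 0.3, "tx": 0.001, "ty": -0.035, "tz": 0, "ax": 0, "ay": 0, "az": 0}, {"claw": 0.3, "tx": 0.001, "ty": -0.035, "tz": 0, "ax": 0, "ay": 0, "az": 0}]'

```text
time_s: 35.28
position: [485.1, 31.2, 257.1]
eef_rot: [180.0, 0.1, 0.1]
ft_force: [0.7, 0.5, -1.3]
finger_gap: 43.4
finger_force: 25.0
```

step_arm --increments '[{"claw": 0.3, "tx": 0.001, "ty": -0.035, "tz": 0, "ax": 0, "ay": 0, "az": 0}, {"claw": 0.3, "tx": 0.001, "ty": -0.035, "tz": 0, "ax": 0, "ay": 0, "az": 0}, {"claw": 0.3, "tx": 0.001, "ty": -0.035, "tz": 0, "ax": 0, "ay": 0, "az": 0}, {"claw": 0.3, "tx": 0.001, "ty": -0.035, "tz": 0, "ax": 0, "ay": 0, "az": 0}, {"claw": 0.3, "tx": 0.001, "ty": -0.035, "tz": 0, "ax": 0, "ay": 0, "az": 0}]'

```text
time_s: 35.9
position: [489.6, 205.8, 257.0]
eef_rot: [180.0, 0.1, 0.1]
ft_force: [1.0, 0.5, -2.5]
finger_gap: 43.5
finger_force: 25.0
```

step_arm --increments '[{"claw": 0.3, "tx": 0.001, "ty": -0.035, "tz": 0, "ax": 0, "ay": 0, "az": 0}, {"claw": 0.3, "tx": 0, "ty": -0.035, "tz": 0, "ax": 0, "ay": 0, "az": 0}, {"claw": 0.3, "tx": 0, "ty": -0.03, "tz": 0, "ax": 0, "ay": 0, "az": 0}, {"claw": 0.3, "tx": 0, "ty": -0.02, "tz": 0, "ax": 0, "ay": 0, "az": 0}, {"claw": 0.3, "tx": 0, "ty": -0.01, "tz": 0, "ax": 0, "ay": 0, "az": 0}]'

```text
time_s: 36.52
position: [491.4, 334.9, 257.3]
eef_rot: [180.0, 0.1, 0.1]
ft_force: [0.2, -0.1, -2.1]
finger_gap: 43.6
finger_force: 25.0
```

step_arm --increments '[{"claw": 0.3, "tx": 0, "ty": 0, "tz": 0.015, "ax": 0, "ay": 0, "az": 0}, {"claw": 0.3, "tx": 0, "ty": 0, "tz": 0.03, "ax": 0, "ay": 0, "az": 0}, {"claw": 0.3, "tx": 0, "ty": 0, "tz": 0.03, "ax": 0, "ay": 0, "az": 0}, {"claw": 0.3, "tx": 0, "ty": 0, "tz": 0.02, "ax": 0, "ay": 0, "az": 0}, {"claw": 0.3, "tx": 0, "ty": 0, "tz": 0, "ax": 0, "ay": 0, "az": 0}]'

```text
time_s: 37.15
position: [491.6, 331.7, 160.8]
eef_rot: [179.8, 0.2, -0.1]
ft_force: [-0.1, 0.3, -1.6]
finger_gap: 43.3
finger_force: 25.0
```

step_arm --increments '[{"claw": 0.3, "tx": 0, "ty": -0.001, "tz": 0.01, "ax": 0, "ay": 0, "az": 0}, {"claw": 0.3, "tx": 0, "ty": 0, "tz": 0.012, "ax": 0, "ay": 0, "az": 0}, {"claw": 0.3, "tx": 0, "ty": 0, "tz": 0.007, "ax": 0, "ay": 0, "az": 0}, {"claw": 0.3, "tx": 0, "ty": 0, "tz": 0, "ax": 0, "ay": 0, "az": 0}, {"claw": 0.3, "tx": 0, "ty": 0, "tz": 0, "ax": 0, "ay": 0, "az": 0}]'

```text
time_s: 37.78
position: [492.5, 335.0, 134.1]
eef_rot: [-180.0, -0.0, 0.0]
ft_force: [0.8, 0.0, -2.6]
finger_gap: 43.7
finger_force: 25.0
```

step_arm --increments '[{"claw": 0.3, "tx": 0, "ty": 0, "tz": 0.004, "ax": 0, "ay": 0, "az": 0}, {"claw": 0.3, "tx": 0, "ty": 0, "tz": 0.003, "ax": 0, "ay": 0, "az": 0}, {"claw": 0.3, "tx": 0, "ty": 0, "tz": 0.001, "ax": 0, "ay": 0, "az": 0}, {"claw": 0.3, "tx": 0, "ty": 0, "tz": 0.001, "ax": 0, "ay": 0, "az": 0}, {"claw": 0.3, "tx": 0, "ty": 0, "tz": 0.0005, "ax": 0, "ay": 0, "az": 0}]'

```text
time_s: 38.4
position: [492.4, 334.9, 124.4]
eef_rot: [-180.0, 0.0, 0.0]
ft_force: [-0.1, 0.3, -2.5]
finger_gap: 44.0
finger_force: 25.0
```

step_arm --increments '[{"claw": 0.3, "tx": 0, "ty": 0, "tz": 0.0005, "ax": 0, "ay": 0, "az": 0}, {"claw": 0.3, "tx": 0, "ty": 0, "tz": 0.0003, "ax": 0, "ay": 0, "az": 0}, {"claw": 0.3, "tx": 0, "ty": 0, "tz": 0, "ax": 0, "ay": 0, "az": 0}, {"claw": 0.3, "tx": 0, "ty": 0, "tz": 0, "ax": 0, "ay": 0, "az": 0}, {"claw": 0.3, "tx": 0, "ty": 0, "tz": 0, "ax": 0, "ay": 0, "az": 0}]'

```text
time_s: 39.02
position: [492.6, 334.9, 123.9]
eef_rot: [-180.0, -0.0, 0.0]
ft_force: [-0.9, -1.3, 5.3]
finger_gap: 43.7
finger_force: 25.0
```

step_arm --increments '[{"claw": 0.55, "tx": 0, "ty": 0, "tz": 0, "ax": 0, "ay": 0, "az": 0}, {"claw": 0.7, "tx": 0, "ty": 0, "tz": 0, "ax": 0, "ay": 0, "az": 0}, {"claw": 1, "tx": 0, "ty": 0, "tz": 0, "ax": 0, "ay": 0, "az": 0}, {"claw": 1, "tx": 0, "ty": 0, "tz": 0, "ax": 0, "ay": 0, "az": 0}, {"claw": 1, "tx": 0, "ty": 0, "tz": 0, "ax": 0, "ay": 0, "az": 0}]'

```text
time_s: 39.65
position: [492.4, 334.9, 123.5]
eef_rot: [180.0, 0.0, 0.0]
ft_force: [-0.2, -0.1, -0.6]
finger_gap: 86.5
finger_force: 0.0
```

step_arm --increments '[{"claw": 1, "tx": 0, "ty": 0, "tz": -0.01, "ax": 0, "ay": 0, "az": 0}, {"claw": 1, "tx": 0, "ty": 0, "tz": -0.03, "ax": 0, "ay": 0, "az": 0}, {"claw": 1, "tx": 0, "ty": 0, "tz": -0.04, "ax": 0, "ay": 0, "az": 0}, {"claw": 1, "tx": 0, "ty": 0, "tz": -0.04, "ax": 0, "ay": 0, "az": 0}, {"claw": 1, "tx": 0, "ty": 0, "tz": 0, "ax": 0, "ay": 0, "az": 0}]'

```text
time_s: 40.28
position: [493.7, 335.9, 247.5]
eef_rot: [-179.8, -0.3, 0.0]
ft_force: [0.1, 0.3, 0.2]
finger_gap: 92.9
finger_force: 0.0
```

step_arm --increments '[{"claw": 1, "tx": 0, "ty": -0.04, "tz": 0, "ax": 0, "ay": 0, "az": 0}, {"claw": 1, "tx": 0, "ty": -0.04, "tz": 0, "ax": 0, "ay": 0, "az": 0}, {"claw": 1, "tx": 0, "ty": -0.04, "tz": 0, "ax": 0, "ay": 0, "az": 0}, {"claw": 1, "tx": 0, "ty": -0.04, "tz": 0, "ax": 0, "ay": 0, "az": 0}, {"claw": 1, "tx": 0, "ty": -0.03, "tz": 0, "ax": 0, "ay": 0, "az": 0}]'

```text
time_s: 40.9
position: [491.6, 526.4, 242.8]
eef_rot: [180.0, 0.1, 0.1]
ft_force: [0.0, 0.4, -1.2]
finger_gap: 93.0
finger_force: 0.0
```

Run:
```python
from h import *
for n in("scene","top"):
    c=capture(n); print(n,caps(c),"stir",circ(c,(493,335),56,48),"bal",circ(c,(529,-118),58,48))
cv2.imwrite("pics/s4.png",np.hstack([capture(n)["img"][100:380,110:510,::-1] for n in("scene","top")]))
```

```text
scene {'red': [(567, array([474.3, 155.5]), array([494.8, 332.6]))], 'yellow': [(660, array([237.2, 208.3]), array([ 534., -118.])), (1627, array([337.5, 308.8]), array([787.7,  -9.1]))], 'blue': [(192, array([381.1, 196.5]), array([565.4, 127.7])), (140, array([162.2, 344.6]), array([ 790., -255.]))]} stir (array([497.4, 334.3]), 139) bal (array([ 531.2, -119.2]), 119)
top {'red': [(563, array([133.7, 255.7]), array([487.3, 333.5]))], 'yellow': [(400, array([378.2, 236.2]), array([ 528.6, -117.4]))], 'blue': [(380, array([243.4, 225.8]), array([545.2, 133. ]))]} stir (array([490. , 335.6]), 186) bal (array([ 527.7, -117.6]), 207)
```

View pics/s4.png

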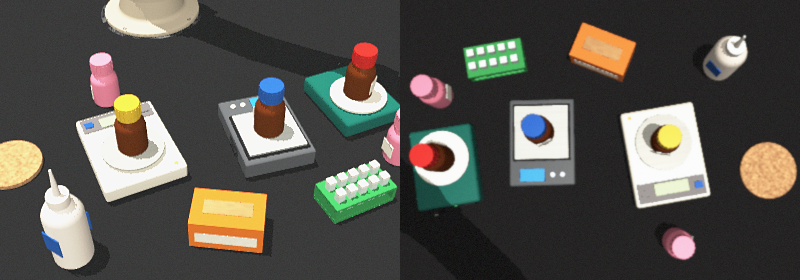

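All three bottles stand upright and within a few mm of centre: red (365,80), blue (270,105) and yellow (127,125) in the left crop. The mat is empty and the bystanders haven't moved, so I'm handing it in.

```bash
python3 -c "
from station import *
print(close_job())"
```

```text
the job is handed in; nothing more can be done
None
```

I moved red to the stirrer, yellow to the balance and blue to the cold plate, parking red on the now-empty mat on the way; the last images show all three upright within about 5 mm of centre, and I handed the job in at about 41 s (no verdict was returned).

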